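# Shut and pin the knife box

## Task

Make the knife box child-safe: slide its lid fully shut against the grooved block, then push the loose steel pin along its groove, through the eye on the lid, until the pin's head rests against the end of the block. Leave the lid shut and the pin lying home in its groove, and do not disturb the things standing around the box.

Things in the scene. Friction and masses are not known exactly. Their poses are not given: they have to be found in the camera images.
- box: Bamboo knife box fixed to the worktop, 250 (x) x 180 (y) x 60 mm high, turned up to 17 degrees; origin at the centre of its underside. Along its +x end stands a wooden block (box x 100 to 125 mm, top at 89 mm height) in two parts: a long one from box y -90 to +33 mm and a short one from +57 to +90 mm. The gap between them takes the eye of the lid.
- lid (a joint): Sliding lid, opening in m: 0 = fully shut, its front edge against the block; positive = drawn back towards box -x (up to 0.10). Moves only along box x; stiff, about 3 N, stays where it is left. The lid is a bamboo board 225 x 176 x 8 mm, its top 68 mm above the worktop.
- groove (a point): Where the pin's axis leaves the long part of the block at its box -y end (box x 112.5, y -90 mm, height 84.5 mm); axes as the box's. An open-topped groove runs from here along +y through both parts: 12 mm wide with its floor at 80 mm height in the long part, 13 mm wide with its floor at 78 mm in the short part.
- cleat (a point): Centre of the top face of the wooden cleat (grip bar) on the lid, 88 mm above the worktop: 14 mm thick (box x), 70 mm long (box y), 20 mm high above the lid's top. Moves with the lid; with the lid shut it is at box x = 70 mm, y = 0.
- eye (a point): Centre of the round hole in the steel eye, an upright plate on the lid's front edge: 12 mm thick along y, 25 mm wide (x), its top 17 mm above the hole's centre. Hole 13 mm diameter along box y, 84.5 mm above the worktop. Axes as the box's. With the lid shut it is at box x = 112.5, y = 45 mm, in line with the groove.
- pin: Loose steel pin, 80 g, 9 mm diameter, 177 mm long with its black head (24 mm diameter, 12 mm thick). Origin: centre of the head's outer face; its y axis runs along the shaft to the tapered nose (it may roll about it). It starts lying in the long groove with the head 49 to 67 mm clear of the block; pressed down there it tips out. Home, the head touches the block and the nose is 30 mm past the eye.
- pin_head (a point): Centre of the outer face of the pin's head, where it can be pushed towards box +y.
- pin_tip (a point): The nose end of the pin.
- cup: Bystander: dark measuring cup, 72 mm wide and 45 mm high, with a flat handle reaching 103 mm from its axis; origin under the cup's centre.
- mortar: Bystander: white bowl, 96 mm wide, 60 mm high; origin under its centre.
- jar: Bystander: glass jar, 60 mm wide, 90 mm high; origin under its centre.
There are look-alikes about, which are no part of the job. What is meant by the pin is not pink, red or turquoise, and is the smaller of those in its own colour.

How it is judged (in metres and radians):
On the way, in this order (a step that is already met when the one before it is completed fails the run):
1. the lid is fully shut (within 4 mm) (value of joint lid below 0.004 m), for 0.2 s.
2. the pin has gone through the eye of the shut lid and its head is at the block (value of joint lid below 0.004 m and y of pin_tip in the frame of eye above 0.024 m and x of pin_tip in the frame of eye between -0.006 and 0.006 m and z of pin_tip in the frame of eye between -0.007 and 0.007 m and angle between the y axis of pin and the y axis of box, either way round below 0.08 rad), for 0.2 s.
At the end, for the whole second after the job is handed in: Lid open by less than 4 mm; the pin's nose more than 24 mm past the eye's centre (home is 30 mm), within 6 mm sideways and 7 mm in height of the eye's centre, pin parallel to the groove within 0.08 rad and at rest (all of step 2 and linear speed of pin below 0.01 m/s); the robot touches nothing.
It fails at once if the cup is moved more than 25 mm (distance of cup from where it was at the start of the episode above 0.025 m).
It fails at once if the mortar is moved more than 25 mm (distance of mortar from where it was at the start of the episode above 0.025 m).
It fails at once if the jar is moved more than 25 mm (distance of jar from where it was at the start of the episode above 0.025 m).
It also fails if it takes over 48 s, if anything falls off the work surface, if the arm or the gripper's body presses on something with over 40 N, if the wrist force passes 120 N, or if a joint passes its speed limit or range.

## Robot

A 6-joint arm with a two-finger parallel gripper is mounted at the origin on the work surface. World frame = base frame: x ahead of the robot, y to its left, z up, the work surface at z = 0. Lengths are in m, angles in degrees, forces in N, time in s.
With the tool pointing down it reaches from about 0.4 to 0.825 m from the base axis. Payload 7 kg.
Tool frame: the origin (TCP) lies midway between the tips of the shut fingers; the grasp point (between the pads) lies 19 mm behind it (r.grip_depth is the distance from the TCP to the grasp point, in m); z points along the fingers, y is the line along which they close (so a half turn about z gives the same grasp; the last joint's range is limited). The gripper opens to 88 mm and grips with 3 to 60 N. Pads are 19 mm wide; open, the fingers measure 130 mm over their backs; the gripper's body (78 mm by 193 mm) begins 47 mm behind the grasp point.
Start: joints at [84.46, 20.546, 0.682, 0, -70.136, -16.507], TCP at [0.253, 0.626, 0.227] pointing down, gripper open.
Joint ranges: [-176.03, 176.03], [-82.01, 121.73], [-58.28, 71.71], [-173.87, 95.51], [-174.79, -0.11], [-173.66, 173.66]. Speed limits (degrees/s): [136.94, 136.94, 172.46, 180, 180, 180].

## Interface

Orientations are given as [roll, pitch, yaw] about the fixed x, y, z axes, in that order (R = Rz(yaw) Ry(pitch) Rx(roll)).
In Python, from plant import r, capture, close_job, search_frame, outline_of gives the robot as it stands.
- The arm moves only by the shell command python3 -m creep 'ROWS' [FORCE]. ROWS is JSON, a list of rows, each a list of 7 numbers: the finger opening in mm, from 0 to 87.6, then the shift along the world's x, y, z in units of 25 mm (1.0 is 25 mm), then the turn, a rotation vector about the world's x, y, z in degrees. In form: [[hand, x, y, z, ax, ay, az], ...]. A call has 1 to 8 rows; each row shifts and turns the commanded pose from where the row before left it; what a row does not reach is not made up. A row lasts 1/12 s, in which the tool goes at most 41.7 mm and 7.16 degrees, less where a joint would pass 70% of its speed; a pose out of reach is approached as far as the arm can. A call is refused whole if a number of a shift passes 1 or a number of a turn 7.16, either way. A call with a gripper value outside its range is refused whole. The fingers move at their own pace and stop on an object; FORCE is the grip in N (left out, the last holds). Time passes only in rows, so rows that do not move let the fingers close. It gives the time, the measured TCP pose, the force, the opening and the grip force at its end, in the units of the state.
- r.get_state(): the state, without advancing time (a new reading comes with each control period).
- capture(name): name is "scene" or "top" or "wrist"; returns a dict with "frame" (384x512x3 uint8, red, green, blue), "K" (3x3 intrinsics, pixels), "origin" and "rotation" of the camera in the world. Camera axes: x right, y down, z forward; pixel columns grow to the right and rows downward; lengths in m; the calibration is good to about 2 mm. A picture is of the moment at which its call begins. There is no depth.
- close_job(): hands the job in; it is judged then, once.
Trained networks look in a picture, given as the dict that the camera call returned (one of the last four; its "shot" number tells which), for a name from the list of things; names that differ only in an ending like _2 or _b are one class to them, and where a whole thing is asked for, a point or a joint stands for the part that bears it (a point fixed in the world has none). Each returns a list of dicts, best first, with "conf" (0 to 1); they miss things now and then, are a little off and sometimes report something else, mostly with a low value. They report only what shows in the picture. A call takes as long as a camera call. They do not tell look-alikes from the thing itself.
- search_frame(picture, target): "bbox" ([left, top, right, bottom] in pixels, round what is visible of it).
- outline_of(picture, target): "region" (384x512 bool, what is visible of it) and "bbox" ([left, top, right, bottom] in pixels, round what is visible of it).
The state is a dict: "time_s": time; "joints": joint angles; "qd": joint speeds; "joint_torque": joint torques, N m; "tcp_pos": TCP position; "eef_rot": TCP orientation; "contact_force": force on the tool from outside, world axes, zero at the start; "moment": the same for the moment, N m; "gripper_width": finger opening in m; "gripper_force": force on a finger pad.
Only numpy, scipy, OpenCV 4.12 (cv2) and the standard library are available. Lean on these libraries where they do the work, as an engineer would, in place of code of your own. Each camera call takes 0.05 s, during which the arm holds its last target. There are 200 camera calls.

## Working session

There is one attempt and no reset: what is moved stays moved. The work goes in short steps, Python scripts to look and compute and a shell command to move; the robot and the scene stay as the last step left them, time stands still between calls to the robot, and variables do not carry over. Pictures are saved under pics/ and viewed, at most 10 in all, crops included, and the job is handed in when it is done.

```bash
ls; mkdir -p pics
cat > h.py <<'E'
import numpy as np,cv2
from plant import r,capture,close_job,search_frame,outline_of
def save(p,n): cv2.imwrite('pics/'+n,p['frame'][:,:,::-1])
def ray(p,uv):
    d=np.linalg.inv(p['K'])@np.array([uv[0],uv[1],1.]); return np.array(p['origin']),np.array(p['rotation'])@d
def onz(p,uv,z):
    o,d=ray(p,uv); return o+d*(z-o[2])/d[2]
def proj(p,X):
    c=np.array(p['rotation']).T@(np.array(X)-p['origin']); q=p['K']@c; return q[:2]/q[2]
E
python3 - <<'E'
from h import *
ps={n:capture(n) for n in('scene','top')}
cv2.imwrite('pics/a.png',np.vstack([ps[n]['frame'] for n in ps])[:,:,::-1][:, :] if 0 else ps['top']['frame'][:,:,::-1])
save(ps['scene'],'b.png')
for n,p in ps.items():
    print(n,p['origin'],np.round(p['rotation'],3).tolist(),p['K'][0][0])
    for t in ['box','lid','cleat','eye','pin','pin_head','pin_tip','groove','cup','mortar','jar']:
        try: print(n,t,[(np.round(d['bbox']).tolist(),round(d['conf'],2)) for d in search_frame(p,t)][:4])
        except Exception as e: print(t,e)
print(r.get_state())
E
```

```text
pics
scene [ 1.0978589 -0.8605356  1.1165669] [-138.423, 0.997, 31.775] 467.5033313198134
scene box [([176.0, 136.0, 280.0, 211.0], 0.6), ([335.0, 102.0, 352.0, 132.0], 0.35)]
scene lid [([173.0, 135.0, 265.0, 190.0], 0.78)]
scene cleat [([172.0, 134.0, 265.0, 192.0], 0.57)]
scene eye [([173.0, 133.0, 265.0, 192.0], 0.74)]
scene pin [([231.0, 274.0, 318.0, 294.0], 0.62), ([242.0, 172.0, 272.0, 212.0], 0.61), ([68.0, 184.0, 144.0, 221.0], 0.57), ([154.0, 303.0, 161.0, 374.0], 0.57)]
scene pin_head [([69.0, 188.0, 148.0, 222.0], 0.91), ([225.0, 272.0, 321.0, 299.0], 0.67), ([324.0, 190.0, 364.0, 227.0], 0.6), ([153.0, 305.0, 163.0, 371.0], 0.58)]
scene pin_tip [([227.0, 271.0, 316.0, 301.0], 0.82), ([240.0, 170.0, 268.0, 212.0], 0.71), ([69.0, 182.0, 146.0, 225.0], 0.66), ([320.0, 187.0, 360.0, 224.0], 0.57)]
scene groove [([169.0, 135.0, 283.0, 218.0], 0.78), ([334.0, 103.0, 352.0, 129.0], 0.62), ([242.0, 171.0, 270.0, 215.0], 0.38)]
scene cup [([223.0, 121.0, 254.0, 147.0], 0.63), ([240.0, 171.0, 269.0, 214.0], 0.56)]
scene mortar [([141.0, 228.0, 178.0, 264.0], 0.86), ([243.0, 169.0
[... 983 characters left out ...]
 182.0], 0.77)]
{'time_s': 1.2, 'joints': array([ 8.44624971e+01,  2.05458049e+01,  6.83990379e-01,  2.17200599e-03,
       -7.01363259e+01, -1.65068292e+01]), 'qd': array([-0.04973705,  0.00977801, -0.00446566, -0.07158637, -0.04704982,
        0.10654459]), 'joint_torque': array([-8.39644545e-04, -5.82383537e+01,  2.93298662e+01,  7.00290978e+00,
        1.23937614e-02, -1.29215874e-05]), 'tcp_pos': array([0.25336872, 0.6256429 , 0.22658982]), 'eef_rot': array([-1.79997637e+02, -1.43025810e-03, -2.20435941e+01]), 'contact_force': array([0.65038644, 0.31448608, 0.03570687]), 'moment': array([ 0.00567745, -0.00114248, -0.00545008]), 'gripper_force': 0.0, 'gripper_width': 0.08761461393013224}
```

View pics/a.png

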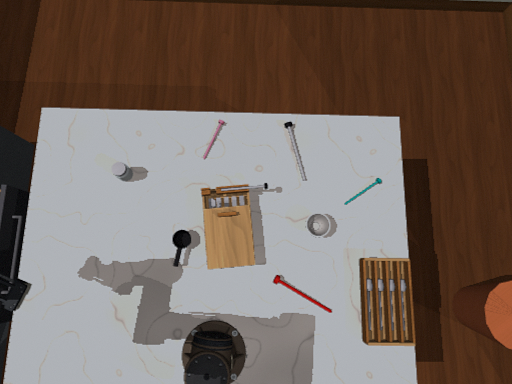

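View pics/b.png

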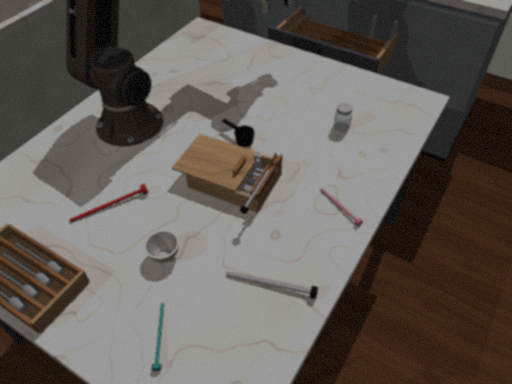

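The top view shows the box at about (228,227), its block at the top, and the steel pin in the groove with its head at (265,186). The larger steel pin is at (297,150), and the pink, red and turquoise ones are decoys. The scene view agrees, with the head at (244,207). Next I fit the box pose to the outlines.

```bash
cat >> h.py <<'E'
from scipy.spatial.transform import Rotation as Ro
_c=capture
def capture(n):
    p=_c(n); p['R']=Ro.from_euler('xyz',p['rotation'],degrees=True).as_matrix(); p['o']=np.array(p['origin']); p['K']=np.array(p['K']); return p
def ray(p,uv): return p['o'],p['R']@(np.linalg.inv(p['K'])@np.array([uv[0],uv[1],1.]))
def onz(p,uv,z):
    o,d=ray(p,uv); return o+d*(z-o[2])/d[2]
def proj(p,X):
    c=(np.atleast_2d(X)-p['o'])@p['R']; q=c@p['K'].T; return q[:,:2]/q[:,2:]
def b2w(X,q):
    X=np.atleast_2d(X); c,s=np.cos(q[2]),np.sin(q[2])
    return np.c_[q[0]+c*X[:,0]-s*X[:,1],q[1]+s*X[:,0]+c*X[:,1],X[:,2]]
def cub(x0,x1,y0,y1,z0,z1): return np.array([[x,y,z] for x in(x0,x1) for y in(y0,y1) for z in(z0,z1)])
def parts(l,blk=True):
    P=[cub(-.125,.125,-.09,.09,0,.06),cub(-.125-l,.1-l,-.088,.088,.06,.068),cub(.063-l,.077-l,-.035,.035,.068,.088)]
    if blk: P+=[cub(.1,.125,-.09,.033,.06,.089),cub(.1,.125,.057,.09,.06,.089)]
    return P
def render(p,q,l,S=4):
    m=np.zeros((384*S,512*S),np.uint8)
    for P in parts(l): cv2.fillConvexPoly(m,cv2.convexHull(np.round(proj(p,b2w(P,q))*S+S/2).astype(np.int32)),1)
    return cv2.resize(m.astype(np.float32),(512,384),interpolation=cv2.INTER_AREA)
E
python3 - <<'E'
from h import *
from scipy.optimize import minimize
ps=[capture('top'),capture('scene')]; ms=[]
for p in ps:
    m=np.zeros((384,512),bool)
    for t in('box','lid'):
        d=outline_of(p,t)
        if d: m|=d[0]['region']; print(t,d[0]['bbox'],d[0]['conf'])
    ms.append(m)
f=lambda v:sum(np.abs(render(p,v[:3],v[3])-m).sum() for p,m in zip(ps,ms))
p=ps[0]; c=onz(p,(228,227),.06); print(c)
best=None
for yaw in(-.1,.0,.1,.2):
    s=np.array([[c[0],c[1],yaw,.05]]+[[c[0]+.02,c[1],yaw,.03],[c[0],c[1]+.02,yaw,.07],[c[0],c[1],yaw+.1,.05],[c[0]-.02,c[1],yaw,.08]])
    o=minimize(f,s[0],method='Nelder-Mead',options=dict(initial_simplex=s,xatol=1e-4,fatol=.1))
    if best is None or o.fun<best.fun: best=o
print(best.x,best.fun,[m.sum() for m in ms]); v=best.x; np.save('q.npy',v)
ims=[]
for p,(x0,y0) in zip(ps,[(190,170),(165,120)]):
    S=6; w,h=120,100
    im=cv2.resize(p['frame'][y0:y0+h,x0:x0+w,::-1],None,fx=S,fy=S,interpolation=cv2.INTER_CUBIC)
    for P in parts(v[3]):
        u=np.round((proj(p,b2w(P,v[:3]))-[x0,y0]+.5)*S).astype(int)
        for i in range(8):
            for k in(1,2,4):
                if not i&k: cv2.line(im,tuple(u[i].tolist()),tuple(u[i|k].tolist()),(255,0,255),1)
    ims.append(im[:, :])
cv2.imwrite('pics/c.png',cv2.resize(np.vstack(ims),None,fx=.5*1,fy=.5) if 0 else ims[0]); cv2.imwrite('pics/d.png',ims[1])
E
```

```text
box [198.8, 188.3, 254.6, 268.0] 0.72
lid [200.9, 203.2, 254.0, 271.4] 0.85
box [173.5, 133.3, 280.8, 212.0] 0.64
lid [172.2, 131.5, 266.1, 187.6] 0.64
[ 0.45876295 -0.04134873  0.06      ]
[ 0.48632548 -0.03733608  0.11454332  0.05107949] 503.4375 [np.int64(3730), np.int64(5137)]
```

View pics/c.png

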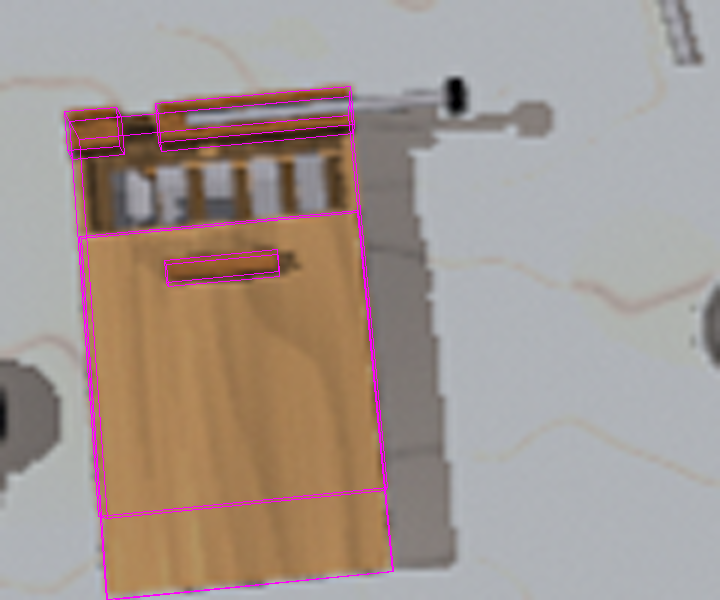

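View pics/d.png

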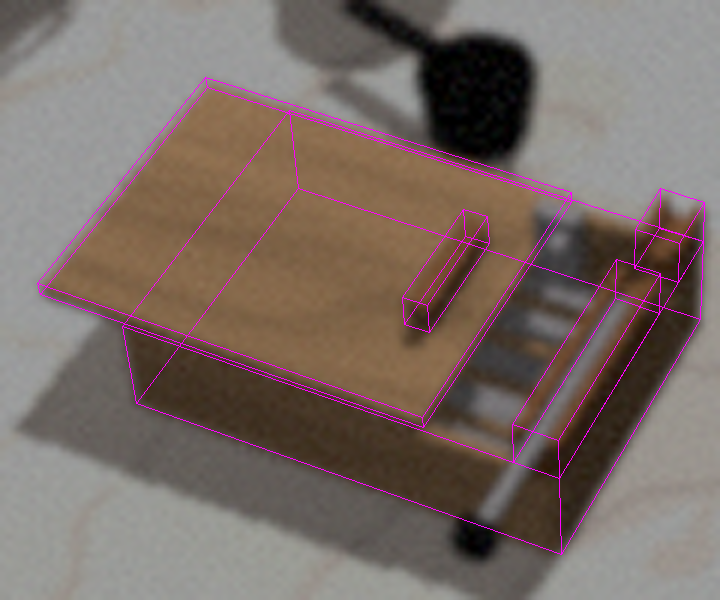

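The fit is good: box at (0.486, -0.037), yaw 6.56°, lid open about 51 mm. I'll move over the box with the fingers shut and turned to yaw 6.6°.

```bash
python3 -m creep '[[0,0.33,-1,0,0,0,3.58],[0,0.33,-1,0,0,0,3.58],[0,0.33,-1,0,0,0,3.58],[0,0.33,-1,0,0,0,3.58],[0,0.33,-1,0,0,0,3.58],[0,0.33,-1,0,0,0,3.58],[0,0.33,-1,0,0,0,3.58],[0,0.33,-1,0,0,0,3.58]]' 20
python3 -m creep '[[0,0.33,-1,0,0,0,0],[0,0.33,-1,0,0,0,0],[0,0.33,-1,0,0,0,0],[0,0.33,-1,0,0,0,0],[0,0.33,-1,0,0,0,0],[0,0.33,-1,0,0,0,0],[0,0.33,-1,0,0,0,0],[0,0.33,-1,0,0,0,0]]'
python3 -m creep '[[0,0.33,-1,0,0,0,0],[0,0.33,-1,0,0,0,0],[0,0.33,-1,0,0,0,0],[0,0.33,-1,0,0,0,0],[0,0.33,-1,0,0,0,0],[0,0.33,-1,0,0,0,0],[0,0.33,-1,0,0,0,0],[0,0.33,-1,0,0,0,0]]'
```

```text
time_s: 2.17
tcp_pos: [0.3196, 0.4244, 0.2267]
eef_rot: [-180.0, -0.0, 6.8]
contact_force: [0.2, 0.4, 0.8]
gripper_width: 0.0395
gripper_force: 0.0
time_s: 2.83
tcp_pos: [0.3856, 0.2244, 0.2269]
eef_rot: [-180.0, -0.0, 6.6]
contact_force: [0.6, -0.5, -1.0]
gripper_width: 0.0007
gripper_force: 0.0
time_s: 3.5
tcp_pos: [0.4516, 0.0243, 0.2269]
eef_rot: [-180.0, -0.0, 6.6]
contact_force: [0.7, 0.9, 0.3]
gripper_width: 0.0001
gripper_force: 0.0
```

```bash
python3 -m creep '[[0,0.25,-0.8,-0.6,0,0,0],[0,0.25,-0.8,-0.6,0,0,0],[0,0.25,-0.8,-0.7,0,0,0],[0,0.13,-0.12,-0.8,0,0,0],[0,0,0,-0.8,0,0,0],[0,0,0,-0.7,0,0,0],[0,0,0,0,0,0,0]]'
python3 - <<'E'
from h import *
p=capture('wrist'); q=np.load('q.npy'); v=q; print(p['o'],p['rotation'])
im=p['frame'][:,:,::-1].copy()
im=cv2.resize(im,None,fx=1.5,fy=1.5)
for P in parts(v[3]):
    u=np.round((proj(p,b2w(P,v[:3]))+.5)*1.5).astype(int)
    for i in range(8):
        for k in(1,2,4):
            if not i&k: cv2.line(im,tuple(u[i].tolist()),tuple(u[i|k].tolist()),(255,0,255),1)
cv2.imwrite('pics/e.png',im)
t=capture('top'); print(onz(t,(265.8,186),.0845))
w=onz(t,(265.8,186),.0845)-[q[0],q[1],0]; c,s=np.cos(q[2]),np.sin(q[2]); print(c*w[0]+s*w[1],-s*w[0]+c*w[1])
E
```

```text
time_s: 4.08
tcp_pos: [0.4712, -0.0381, 0.1186]
eef_rot: [180.0, 0.3, 6.5]
contact_force: [-0.3, -0.2, 1.0]
gripper_width: 0.0003
gripper_force: 0.0
[ 0.54310802 -0.03009837  0.27659734] [ 1.64173775e+02 -5.96957870e-02 -8.34455520e+01]
[ 0.61467672 -0.1810242   0.0845    ]
0.11108762189873474 -0.15741619274479943
```

View pics/e.png

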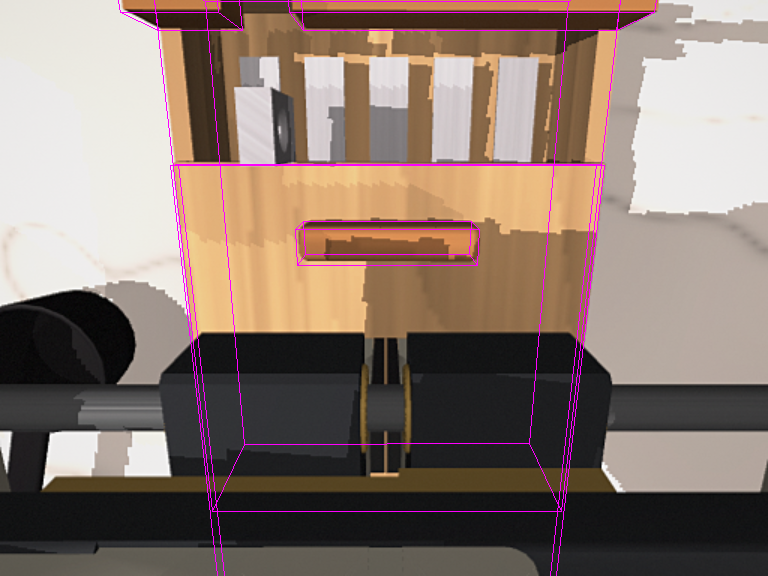

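The overlay matches within about 1 mm: the eye is at (265,125), the cleat at (388,242), and the fingers are behind the cleat. Next I descend and push along box +x.

```bash
python3 -m creep '[[0,0,0,-0.6,0,0,0],[0,0,0,-0.6,0,0,0],[0,0,0,-0.6,0,0,0],[0,0,0,0,0,0,0],[0,0.3,0.034,0,0,0,0],[0,0.3,0.034,0,0,0,0],[0,0.2,0.023,0,0,0,0],[0,0.2,0.023,0,0,0,0]]'
python3 -m creep '[[0,0.25,0.029,0,0,0,0],[0,0.25,0.029,0,0,0,0],[0,0.25,0.029,0,0,0,0],[0,0.25,0.029,0,0,0,0],[0,0.2,0.023,0,0,0,0],[0,0.2,0.023,0,0,0,0]]'
```

```text
time_s: 4.85
tcp_pos: [0.4994, -0.0344, 0.0775]
eef_rot: [-180.0, -0.0, 6.6]
contact_force: [-4.0, -0.9, 1.8]
gripper_width: 0.0001
gripper_force: 1.4
time_s: 5.35
tcp_pos: [0.5339, -0.0305, 0.0765]
eef_rot: [180.0, 0.0, 6.6]
contact_force: [-3.0, -1.5, 1.3]
gripper_width: 0.0006
gripper_force: 1.4
```

```bash
python3 -m creep '[[0,0.1,0.011,0,0,0,0],[0,0.1,0.011,0,0,0,0],[0,0,0,0,0,0,0]]'; python3 -m creep '[[0,0.08,0.009,0,0,0,0],[0,0,0,0,0,0,0]]'
```

```text
time_s: 5.6
tcp_pos: [0.5386, -0.0299, 0.0764]
eef_rot: [180.0, 0.0, 6.6]
contact_force: [-1.3, -1.1, 0.0]
gripper_width: 0.0003
gripper_force: 0.6
time_s: 5.77
tcp_pos: [0.5387, -0.03, 0.0762]
eef_rot: [180.0, 0.2, 6.6]
contact_force: [-6.6, 0.6, 3.9]
gripper_width: 0.0005
gripper_force: 3.3
```

```bash
python3 -m creep '[[0,0.1,0.011,0,0,0,0],[0,0,0,0,0,0,0]]'; python3 -m creep '[[0,0.1,0.011,0,0,0,0],[0,0,0,0,0,0,0],[0,0,0,0,0,0,0]]'
python3 - <<'E'
from h import *
p=capture('wrist'); q=np.load('q.npy')
from scipy.optimize import minimize_scalar
im=cv2.resize(p['frame'][:,:,::-1],None,fx=1.5,fy=1.5)
for P in parts(0):
    u=np.round((proj(p,b2w(P,q[:3]))+.5)*1.5).astype(int)
    for i in range(8):
        for k in(1,2,4):
            if not i&k: cv2.line(im,tuple(u[i].tolist()),tuple(u[i|k].tolist()),(255,0,255),1)
cv2.imwrite('pics/f.png',im)
E
```

```text
time_s: 5.93
tcp_pos: [0.5388, -0.0301, 0.0759]
eef_rot: [180.0, 0.4, 6.5]
contact_force: [-14.8, 1.1, 11.3]
gripper_width: 0.0005
gripper_force: 7.1
time_s: 6.18
tcp_pos: [0.5388, -0.0303, 0.0756]
eef_rot: [180.0, 0.7, 6.5]
contact_force: [-21.7, 2.0, 16.5]
gripper_width: 0.0005
gripper_force: 10.6
```

View pics/f.png

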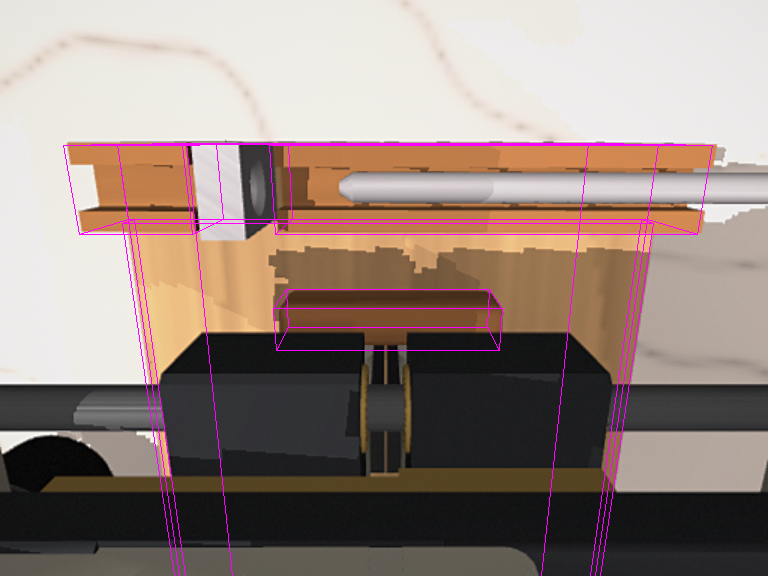

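The lid is shut: the outlines at zero opening match, the eye at (230,190) sits in the gap, and the pin nose at (345,187) lies in the groove. I'll back off, rise, and move beyond the pin head with a -90° turn.

```bash
python3 -m creep '[[0,-0.3,-0.034,0,0,0,0],[0,-0.4,-0.045,0,0,0,0],[0,0,0,0.8,0,0,-6.93],[0,0,0,0.8,0,0,-6.93],[0,0,0,0.8,0,0,-6.93],[0,0.47,-0.93,0,0,0,-6.93],[0,0.47,-0.93,0,0,0,-6.93],[0,0.47,-0.93,0,0,0,-6.93]]'; python3 -m creep '[[0,0.47,-0.93,0,0,0,-6.93],[0,0.47,-0.93,0,0,0,-6.93],[0,0.47,-0.93,0,0,0,-6.93],[0,0.47,-0.93,0,0,0,-6.93],[0,0.47,-0.93,0,0,0,-6.93],[0,0,0,0,0,0,-6.93],[0,0,0,0,0,0,-6.93],[0,0,0,0,0,0,0]]'
python3 - <<'E'
from h import *
p=capture('wrist'); q=np.load('q.npy'); s=r.get_state(); print(s['tcp_pos'],s['eef_rot'])
w=s['tcp_pos']-[q[0],q[1],0]; c,sn=np.cos(q[2]),np.sin(q[2]); print('tcp box',c*w[0]+sn*w[1],-sn*w[0]+c*w[1])
im=cv2.resize(p['frame'][:,:,::-1],None,fx=1.5,fy=1.5)
for P in parts(0):
    u=np.round((proj(p,b2w(P,q[:3]))+.5)*1.5).astype(int)
    for i in range(8):
        for k in(1,2,4):
            if not i&k: cv2.line(im,tuple(u[i].tolist()),tuple(u[i|k].tolist()),(255,0,255),1)
u=np.round((proj(p,b2w([[.1125,-y,.0845] for y in(.14,.15,.16,.17,.18)],q[:3]))+.5)*1.5).astype(int)
for a in u: cv2.circle(im,tuple(a.tolist()),3,(0,255,0),-1)
cv2.imwrite('pics/g.png',im)
E
```

```text
time_s: 6.9
tcp_pos: [0.5645, -0.1011, 0.1378]
eef_rot: [-179.8, -0.2, -35.2]
contact_force: [0.5, 0.3, 0.1]
gripper_width: 0.0003
gripper_force: 0.0
time_s: 7.57
tcp_pos: [0.6223, -0.2177, 0.1364]
eef_rot: [-179.9, -0.0, -83.9]
contact_force: [0.3, 0.2, 0.2]
gripper_width: 0.0007
gripper_force: 0.0
[ 0.62215688 -0.21732913  0.136529  ] [-1.79937500e+02 -1.24595131e-02 -8.34026456e+01]
tcp box 0.11436936674711759 -0.19433815163465526
```

View pics/g.png

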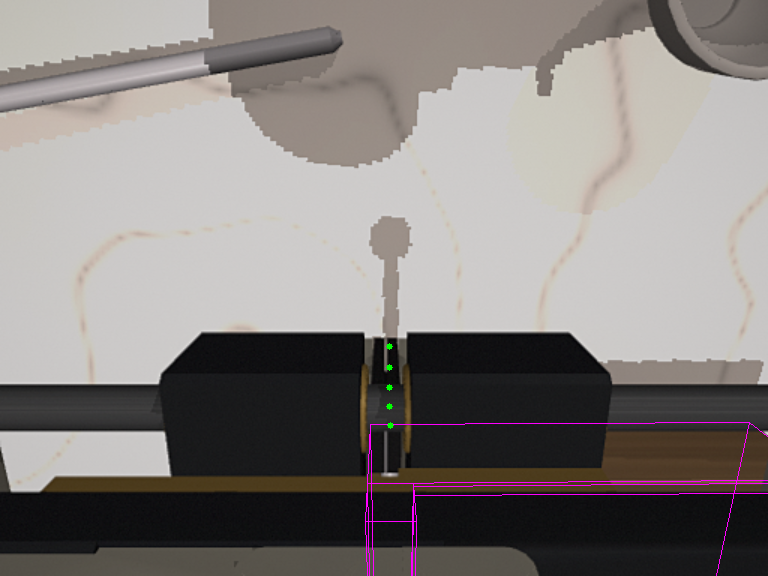

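The pin's shadow at (390,240) is centred and the fingers are just beyond its head. I'll descend to head height and push along box +y.

```bash
python3 -m creep '[[0,-0.08,0,-0.8,0,0,0],[0,0,0,-0.8,0,0,0],[0,0,0,-0.75,0,0,0],[0,0,0,0,0,0,0],[0,-0.045,0.4,0,0,0,0],[0,-0.023,0.2,0,0,0,0],[0,-0.014,0.12,0,0,0,0],[0,0,0,0,0,0,0]]'; python3 -m creep '[[0,-0.012,0.1,0,0,0,0],[0,-0.012,0.1,0,0,0,0],[0,-0.012,0.1,0,0,0,0],[0,-0.012,0.1,0,0,0,0],[0,-0.012,0.1,0,0,0,0],[0,-0.012,0.1,0,0,0,0],[0,-0.012,0.1,0,0,0,0],[0,-0.012,0.1,0,0,0,0]]'
python3 - <<'E'
from h import *
p=capture('top');b=capture('scene'); q=np.load('q.npy'); s=r.get_state(); print(s['tcp_pos'])
w=s['tcp_pos']-[q[0],q[1],0]; c,sn=np.cos(q[2]),np.sin(q[2]); print('tcp box',c*w[0]+sn*w[1],-sn*w[0]+c*w[1])
a=cv2.resize(p['frame'][170:220,190:290,::-1],None,fx=6,fy=6,interpolation=cv2.INTER_CUBIC)
d=cv2.resize(b['frame'][150:200+0,210:310,::-1],None,fx=6,fy=6,interpolation=cv2.INTER_CUBIC)
cv2.imwrite('pics/i.png',np.vstack([a,d]))
E
```

```text
time_s: 8.28
tcp_pos: [0.6187, -0.1982, 0.0793]
eef_rot: [-179.9, -0.0, -83.4]
contact_force: [-0.7, -0.1, 0.4]
gripper_width: 0.0004
gripper_force: 0.0
time_s: 8.95
tcp_pos: [0.6154, -0.179, 0.0778]
eef_rot: [180.0, -0.0, -83.5]
contact_force: [-0.1, -0.8, 0.1]
gripper_width: 0.0006
gripper_force: 0.5
[ 0.61533641 -0.17865337  0.07772745]
tcp box 0.11201396052652078 -0.1551362972437954
```

View pics/i.png

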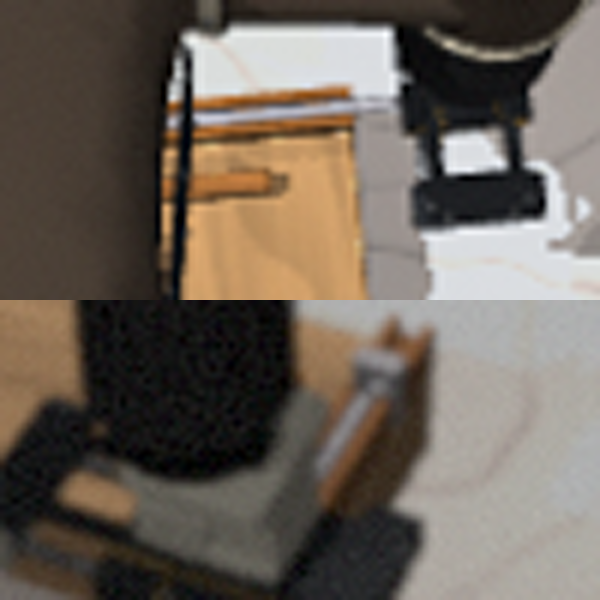

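The pin lies straight in the groove (top at (290,108)), its nose is just before the eye, and light contact is felt. I'll keep pushing.

```bash
for i in 1; do python3 -m creep '[[0,-0.012,0.1,0,0,0,0],[0,-0.012,0.1,0,0,0,0],[0,-0.012,0.1,0,0,0,0],[0,-0.012,0.1,0,0,0,0]]'; done; python3 -m creep '[[0,-0.012,0.1,0,0,0,0],[0,-0.012,0.1,0,0,0,0],[0,-0.012,0.1,0,0,0,0],[0,-0.012,0.1,0,0,0,0]]'
```

```text
time_s: 9.38
tcp_pos: [0.6141, -0.1689, 0.0777]
eef_rot: [180.0, 0.0, -83.5]
contact_force: [-0.3, -0.3, -0.7]
gripper_width: 0.0004
gripper_force: 0.2
time_s: 9.72
tcp_pos: [0.613, -0.1588, 0.0778]
eef_rot: [-180.0, 0.0, -83.5]
contact_force: [0.2, -0.5, 0.5]
gripper_width: 0.0002
gripper_force: 0.2
```

```bash
python3 -m creep '[[0,-0.012,0.1,0,0,0,0],[0,-0.012,0.1,0,0,0,0],[0,-0.012,0.1,0,0,0,0],[0,-0.012,0.1,0,0,0,0]]'
```

```text
time_s: 10.05
tcp_pos: [0.6118, -0.1489, 0.0778]
eef_rot: [-180.0, 0.0, -83.5]
contact_force: [-0.2, 0.1, -0.4]
gripper_width: 0.0003
gripper_force: 0.2
```

```bash
python3 -m creep '[[0,-0.012,0.1,0,0,0,0],[0,-0.012,0.1,0,0,0,0],[0,-0.012,0.1,0,0,0,0],[0,-0.012,0.1,0,0,0,0],[0,0,0,0,0,0,0]]'; python3 -m creep '[[0,-0.008,0.07,0,0,0,0],[0,0,0,0,0,0,0]]'; python3 -m creep '[[0,-0.008,0.07,0,0,0,0],[0,0,0,0,0,0,0]]'
```

```text
time_s: 10.47
tcp_pos: [0.6106, -0.1387, 0.0778]
eef_rot: [-180.0, 0.0, -83.5]
contact_force: [-0.2, -0.7, 0.5]
gripper_width: 0.0008
gripper_force: 0.0
time_s: 10.63
tcp_pos: [0.6105, -0.1378, 0.0779]
eef_rot: [-180.0, -0.0, -83.5]
contact_force: [0.4, -2.7, -0.3]
gripper_width: 0.0003
gripper_force: 1.5
time_s: 10.8
tcp_pos: [0.6105, -0.1376, 0.0779]
eef_rot: [180.0, -0.1, -83.5]
contact_force: [2.4, -12.2, -2.5]
gripper_width: 0.0003
gripper_force: 6.0
```

It stopped hard at box y -0.114, where home was expected at about -0.112. I'll back off, lift, and check.

```bash
python3 -m creep '[[0,0.012,-0.1,0,0,0,0],[0,0.03,-0.25,0,0,0,0],[0,0.06,-0.5,0,0,0,0],[0,0.09,-0.8,0,0,0,0],[0,0,-0.8,0.8,0,0,0],[0,0,-0.8,1,0,0,0],[0,0,-0.8,1,0,0,0],[0,0,-0.8,1,0,0,0]]'; python3 -m creep '[[0,0,-0.8,0.8,0,0,0],[0,0,-0.8,0.8,0,0,0],[0,0,-0.8,0,0,0,0],[0,0,-0.8,0,0,0,0],[0,0,-0.8,0,0,0,0],[0,0,-0.8,0,0,0,0],[0,0,0,0,0,0,0],[0,0,0,0,0,0,0]]'
python3 - <<'E'
from h import *
p=capture('top');b=capture('scene'); q=np.load('q.npy')
K=[[.1125,-.102,.0845],[.1125,.075,.0845]]
print(proj(p,b2w(K,q)),proj(b,b2w(K,q)))
a=cv2.resize(p['frame'][170:212,190:290,::-1],None,fx=7,fy=7,interpolation=cv2.INTER_CUBIC)
d=cv2.resize(b['frame'][145:187+0,200:300,::-1],None,fx=7,fy=7,interpolation=cv2.INTER_CUBIC)
cv2.imwrite('pics/j.png',np.vstack([a,d])); print(r.get_state()['contact_force'])
E
```

```text
time_s: 11.47
tcp_pos: [0.6147, -0.2585, 0.1738]
eef_rot: [180.0, 0.0, -83.5]
contact_force: [1.1, 0.1, 0.2]
gripper_width: 0.0002
gripper_force: 0.0
time_s: 12.13
tcp_pos: [0.6144, -0.3785, 0.2122]
eef_rot: [180.0, 0.0, -83.6]
contact_force: [0.8, 0.0, 0.1]
gripper_width: 0.0006
gripper_force: 0.0
[[251.23837708 186.95484772]
 [204.487754   191.19388949]] [[251.90003747 195.32237265]
 [276.24527427 156.12041162]]
[0.22415578 1.61668656 0.16837364]
```

View pics/j.png

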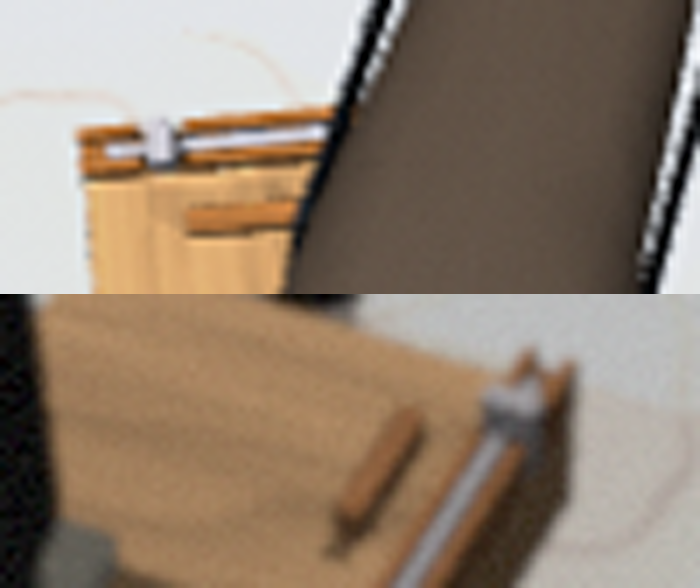

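The pin's nose shows past the eye at crop (104,150), which is pixel (204.9,191.4). Home was predicted at (204.5,191.2). The lid is shut against the block and the arm is clear.

```bash
python3 -c "
from plant import close_job
print(close_job())"
```

```text
the job is handed in; nothing more can be done
None
```

I shut the lid and pushed the pin through the eye until its head stopped against the block. The last picture shows the nose within about 2 mm of home, with the arm clear of everything, and the job is handed in (no verdict was returned).

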